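# Put bronze medals away in their fitted trays

### The arm

A 6-joint arm with a two-finger parallel gripper is mounted at the origin on the work surface. World frame = base frame: x ahead of the robot, y to its left, z up, the work surface at z = 0. Lengths are in m, angles in degrees, forces in N, time in s.
With the tool pointing down it reaches from about 0.3 to 0.75 m from the base axis. Payload 8.5 kg.
Tool frame: the origin (TCP) lies midway between the tips of the shut fingers; the grasp point (between the pads) lies 19 mm behind it; z points along the fingers, y is the line along which they close (so a half turn about z gives the same grasp; the last joint's range is limited). The gripper opens to 85 mm and grips with 20 to 120 N. Pads are 22 mm wide; open, the fingers measure 114 mm over their backs; the gripper's body (76 mm by 85 mm) begins 54 mm behind the grasp point. The pads swing forward as they close: fully open they stand 13 mm farther back than shut.
Start: joints at [52.007, 21.807, 74.336, -0, 83.858, -12.336], TCP at [0.238, 0.496, 0.231] pointing down, gripper open.
Joint ranges: [-178.18, 178.18], [-50.72, 133.34], [12.68, 142.11], [-81.47, 261.47], [9.98, 163.14], [-165.26, 165.26]. Speed limits (degrees/s): [136.94, 136.94, 180, 180, 180, 180].

### API

Orientations are given as a 3x3 rotation matrix whose columns are the frame's x, y, z axes.
In Python, from rig import env, viewer, recognise, pinpoint gives the robot as it stands.
- The arm moves only by the tool move_arm, never from a script. Its argument "plan" is text: rows parted by semicolons, each of 7 numbers parted by spaces: the shift along the tool's x, y, z in m, then the turn, a rotation vector about the tool's x, y, z in rad, then the finger opening in m, from 0 to 0.0854. A call has 1 to 12 rows; each row shifts and turns the commanded pose from where the row before left it, along the tool's axes as they then stand; what a row does not reach is not made up. A row lasts 1/8 s, in which the tool goes at most 62.5 mm and 10.7 degrees, less where a joint would pass 70% of its speed; a pose out of reach is approached as far as the arm can. A call is refused whole if a number of a shift passes 0.0625 or a number of a turn 0.188, either way. A call with a gripper value outside its range is refused whole. The fingers move at their own pace and stop on an object; "grip_force" is the grip in N (left out, the last holds). Time passes only in rows, so rows that do not move let the fingers close. It gives the time, the measured TCP pose, the force, the opening and the grip force at its end, in the units of the state.
- env.observe(): the state, without advancing time (a new reading comes with each control period).
- viewer.get_image(name): name is "scene" or "side" or "wrist"; returns (picture, depth): 400x640x3 uint8, red, green, blue; 400x640 float32, m along the optical axis (not along the pixel's ray), 0 where there is no reading.
- viewer.calibration(name): a dict with "fx", "fy", "cx", "cy" (pixels), "R" (3x3) and "t" (3): a world point X has camera coordinates R X + t. Camera axes: x right, y down, z forward; pixel columns grow to the right and rows downward; lengths in m; the calibration is good to about 2 mm. A picture is of the moment at which its call begins: read the wrist's pose just before it. calibration takes no time and is no camera call; for the wrist camera it gives the pose at the moment of the call.
- env.close_job(): hands the job in; it is judged then, once.
Trained networks look in the newest picture that a camera, given by its name, has taken for a name from the list of things; names that differ only in an ending like _2 or _b are one class to them, and where a whole thing is asked for, a point or a joint stands for the part that bears it (a point fixed in the world has none). Each returns a list of dicts, best first, with "conf" (0 to 1); they miss things now and then, are a little off and sometimes report something else, mostly with a low value. They report only what shows in the picture. A call takes as long as a camera call. They do not tell look-alikes from the thing itself.
- recognise(camera, name): "extent" ([centre column, centre row, width, height] in pixels, round what is visible of it).
- pinpoint(camera, name): "pixel" ([column, row] in pixels: a listed point, or the origin of a listed thing).
The state is a dict: "time_s": time; "q": joint angles; "qvel": joint speeds; "joint_efforts": joint torques, N m; "position": TCP position; "tool_rot": TCP orientation; "ft_force": force on the tool from outside, world axes, zero at the start; "wrist_torque": the same for the moment, N m; "grip_width": finger opening in m; "gripper_force": force on a finger pad.
Only numpy, scipy, OpenCV 4.12 (cv2) and the standard library are available. Lean on these libraries where they do the work, as an engineer would, in place of code of your own. Each camera call takes 0.05 s, during which the arm holds its last target. There are 200 camera calls.

### The job

Put away the four bronze pieces that lie loose on the green mat: lay each one face up and flat inside the foam cut-out of the tray that matches its shape and size (large round, small round, square, oblong). Set each down gently, never letting it drop, and leave the magnifier and the brush alone.

Things in the scene. Friction and masses are not known exactly. Their poses are not given: they have to be found in the camera images.
- large_round: Large round bronze medal, disc 48 mm across, about 160 g, 10 mm thick, lying flat and loose on the green mat (mat top at z = 3 mm). Origin: centre of its underside; z up.
- small_round: Small round bronze medal, disc 30 mm across, about 62 g, 10 mm thick, lying flat and loose on the green mat (mat top at z = 3 mm). Origin: centre of its underside; z up.
- square: Square bronze plaquette, 42 x 42 mm (sides along its x and y), about 150 g, 10 mm thick, lying flat and loose on the green mat (mat top at z = 3 mm). Origin: centre of its underside; z up.
- oblong: Oblong bronze plaquette, 60 mm along its x by 28 mm along its y, about 145 g, 10 mm thick, lying flat and loose on the green mat (mat top at z = 3 mm). Origin: centre of its underside; z up.
- tray_large_round: Shallow grey tray 96 x 96 mm, 10 mm high, fixed on the green mat (top at z = 3 mm), with a white foam inlay level with its rim and a round cut-out 64 mm across in the middle, lined dark grey, 4 mm deep: its floor lies 6 mm above the tray's underside. A piece lying in it stands 6 mm above the rim. Origin: centre of the tray's underside; z up, x and y along its sides.
- tray_small_round: Shallow grey tray 96 x 96 mm, 10 mm high, fixed on the green mat (top at z = 3 mm), with a white foam inlay level with its rim and a round cut-out 46 mm across in the middle, lined dark grey, 4 mm deep: its floor lies 6 mm above the tray's underside. A piece lying in it stands 6 mm above the rim. Origin: centre of the tray's underside; z up, x and y along its sides.
- tray_square: Shallow grey tray 96 x 96 mm, 10 mm high, fixed on the green mat (top at z = 3 mm), with a white foam inlay level with its rim and a square cut-out 58 x 58 mm (sides along its x and y) in the middle, lined dark grey, 4 mm deep: its floor lies 6 mm above the tray's underside. A piece lying in it stands 6 mm above the rim. Origin: centre of the tray's underside; z up, x and y along its sides.
- tray_oblong: Shallow grey tray 96 x 96 mm, 10 mm high, fixed on the green mat (top at z = 3 mm), with a white foam inlay level with its rim and an oblong cut-out 76 mm along its x by 44 mm along its y in the middle, lined dark grey, 4 mm deep: its floor lies 6 mm above the tray's underside. A piece lying in it stands 6 mm above the rim. Origin: centre of the tray's underside; z up, x and y along its sides.
- loupe: Black eyepiece magnifier standing on the white table just left (+y) of the mat, 38 mm across, 36 mm high. Origin: centre of its underside. Leave alone.
- brush: Flat dusting brush, 200 x 42 mm and 20 mm high, lying on the white table just right (-y) of the mat, roughly along x, handle towards the robot. Origin: underside, at about its middle. Leave alone.
There are look-alikes about, which are no part of the job. What is shaped like the large_round but orange is not meant.

How it is judged (in metres and radians):
At the end, for the whole second after the job is handed in: Each of the four pieces lies flat (tilt under 0.06 rad) on the floor of its own tray's cut-out (underside less than 7.5 mm above the tray's underside, where the floor is at 6 mm), its centre within 13 mm of the tray's centre, at rest and out of the fingers (horizontal distance between large_round and tray_large_round below 0.013 m and z of large_round in the frame of tray_large_round below 0.0075 m and angle between each of large_round, small_round, square, oblong's own z axis and vertical below 0.06 rad and linear speed of each of large_round, small_round, square, oblong below 0.02 m/s and contact force between each of large_round, small_round, square, oblong and the fingers below 0.05 N and horizontal distance between small_round and tray_small_round below 0.013 m and z of small_round in the frame of tray_small_round below 0.0075 m and horizontal distance between square and tray_square below 0.013 m and z of square in the frame of tray_square below 0.0075 m and horizontal distance between oblong and tray_oblong below 0.013 m and z of oblong in the frame of tray_oblong below 0.0075 m); the robot touches nothing.
It fails at once if a bronze piece is dropped or thrown (faster than 0.7 m/s while out of the fingers: a fall of more than 25 mm) ((linear speed of large_round above 0.7 m/s and contact force between large_round and the fingers below 0.05 N) or (linear speed of small_round above 0.7 m/s and contact force between small_round and the fingers below 0.05 N) or (linear speed of square above 0.7 m/s and contact force between square and the fingers below 0.05 N) or (linear speed of oblong above 0.7 m/s and contact force between oblong and the fingers below 0.05 N)).
It fails at once if the loupe is moved by more than 30 mm (distance of loupe from where it was at the start of the episode above 0.03 m).
It fails at once if the brush is moved by more than 30 mm (distance of brush from where it was at the start of the episode above 0.03 m).
It also fails if it takes over 90 s, if anything falls off the work surface, if the arm or the gripper's body presses on something with over 40 N, if the wrist force passes 120 N, or if a joint passes its speed limit or range.

## Working session

There is one attempt and no reset: what is moved stays moved. The work goes in short steps, Python scripts to look and compute and a tool call to move; the robot and the scene stay as the last step left them, time stands still between calls to the robot, and variables do not carry over. Pictures are saved under pics/ and viewed, at most 14 in all, crops included, and the job is handed in when it is done.

Besides the shell and the picture viewer there is one more tool, called after ">>>" by a JSON object that holds its "api" and its "payload". move_arm: Moves the arm, as the interface text tells. Its arguments: {"type":"object","properties":{"plan":{"type":"string"},"grip_force":{"type":"number"}},"required":["plan"]}

```bash
ls; mkdir -p pics; cat > h.py <<'E'
import numpy as np, cv2
from rig import env, viewer, recognise, pinpoint
def shot(cam,fn=None):
    c=viewer.calibration(cam); im,d=viewer.get_image(cam)
    if fn: cv2.imwrite('pics/'+fn,im[:,:,::-1])
    return im,d,c
def atz(c,u,v,z):
    R=np.array(c['R']);t=np.array(c['t'])
    r=R.T@np.array([(u-c['cx'])/c['fx'],(v-c['cy'])/c['fy'],1]); o=-R.T@t
    return o+r*(z-o[2])/r[2]
E
python3 - <<'E'
from h import *
np.set_printoptions(precision=3,suppress=True)
for cam in ['scene','side']:
    im,d,c=shot(cam,cam+'0.png')
    for n in ['large_round','small_round','square','oblong','tray_large_round','tray_small_round','tray_square','tray_oblong','loupe','brush']:
        z=0.013 if not n in('loupe','brush') else .02
        for r in pinpoint(cam,n)[:3]:
            print(cam,n,round(r['conf'],2),np.round(r['pixel']),atz(c,*r['pixel'],0.003))
print(env.observe())
E
```

```text
pics
scene large_round 0.79 [270. 136.] [ 0.433 -0.266  0.003]
scene large_round 0.49 [271. 214.] [ 0.608 -0.078  0.003]
scene square 0.94 [366. 297.] [0.611 0.242 0.003]
scene oblong 0.74 [362. 210.] [0.44  0.08  0.003]
scene tray_large_round 0.79 [411. 252.] [0.447 0.244 0.003]
scene tray_small_round 0.97 [271. 213.] [ 0.606 -0.078  0.003]
scene tray_square 0.8 [217. 173.] [ 0.62  -0.272  0.003]
scene tray_oblong 0.63 [317. 170.] [ 0.427 -0.09   0.003]
scene loupe 0.78 [447. 328.] [0.54  0.419 0.003]
scene brush 0.94 [206. 126.] [ 0.537 -0.421  0.003]
side large_round 0.82 [346. 294.] [ 0.46  -0.257  0.003]
side large_round 0.82 [353. 373.] [ 0.388 -0.423  0.003]
side large_round 0.44 [306. 239.] [ 0.443 -0.067  0.003]
side small_round 0.71 [365. 220.] [ 0.61  -0.074  0.003]
side small_round 0.54 [347. 181.] [0.64  0.085 0.003]
side square 0.57 [320. 152.] [0.626 0.244 0.003]
side oblong 0.67 [283. 201.] [0.442 0.089 0.003]
side oblong 0.3 [365. 220.] [ 0.609 -0.076  0.003]
side tray_large_round 0.88 [269. 165.] [0.46  0.257 0.003]
side tray_small_round 0.7 [275. 129.] [0.544 0.427
[... 215 characters left out ...]
535 0.421 0.003]
side brush 0.9 [419. 336.] [ 0.547 -0.414  0.003]
side brush 0.48 [308. 243.] [ 0.443 -0.08   0.003]
side brush 0.32 [274. 132.] [0.535 0.415 0.003]
{'time_s': 1.1, 'q': array([ 52.008,  21.807,  74.337,  -0.   ,  83.859, -12.337]), 'qvel': array([ 0.064,  0.039, -0.034, -0.117, -0.015,  0.039]), 'joint_efforts': array([ -0.   , -44.832, -23.146,  -0.   ,   0.001,  -0.   ]), 'position': array([0.238, 0.496, 0.231]), 'tool_rot': array([[-0.901,  0.433, -0.   ],
       [ 0.433,  0.901, -0.   ],
       [ 0.   , -0.   , -1.   ]]), 'ft_force': array([-0.091, -0.439,  0.879]), 'wrist_torque': array([-0.01 ,  0.03 , -0.011]), 'gripper_force': 0.0, 'grip_width': 0.08528039043525154}
```

View pics/scene0.png

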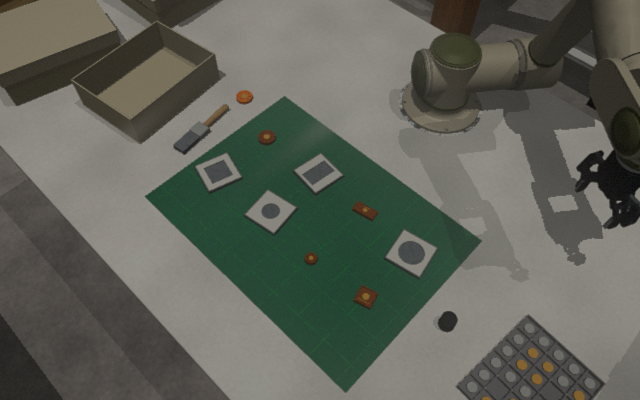

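View pics/side0.png

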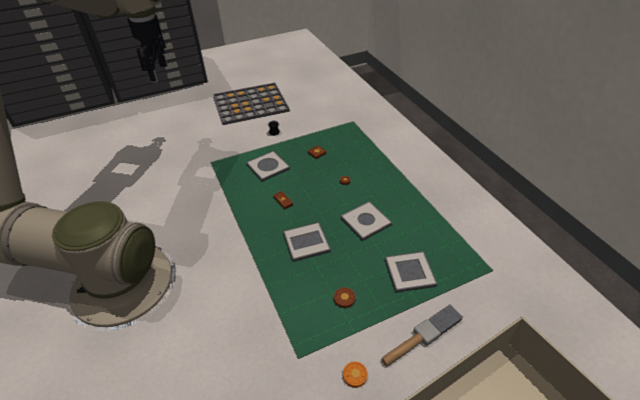

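Candidates in scene0:
- Large round: bronze disc at (267,137) on the mat. The orange disc at (244,97) on the table is the look-alike, so not that one.
- Other pieces: small round (311,258), square (366,297), oblong (365,211).
- Trays: large (411,253), small (271,212), square (218,172), oblong (318,173).

Next I'll rectify both views, measure, and make one close crop.

```bash
cat > meas.py <<'E'
from h import *
np.set_printoptions(precision=4,suppress=True)
P={'large':(.445,-.262),'small':(.625,.08),'square':(.618,.243),'oblong':(.441,.085)}
T={'tlarge':(.453,.25),'tsmall':(.607,-.075),'tsquare':(.62,-.27),'toblong':(.435,-.078)}
def rect(im,c,x,y,z,h=.08,s=.0005):
    # top view: row ~ -x, col ~ -y, s m per pixel
    n=int(2*h/s); R=np.array(c['R']);t=np.array(c['t'])
    j,i=np.meshgrid(np.arange(n),np.arange(n))
    X=np.stack([x+h-i*s,y+h-j*s,np.full_like(i,0)+z+0*i*s],-1)@R.T+t
    u=X[...,0]/X[...,2]*c['fx']+c['cx'];v=X[...,1]/X[...,2]*c['fy']+c['cy']
    return cv2.remap(im,u.astype('f4'),v.astype('f4'),1)
def fit(m,x,y,h=.08,s=.0005):
    m=cv2.morphologyEx(m.astype('u1'),cv2.MORPH_OPEN,np.ones((5,5)))
    cs=cv2.findContours(m,cv2.RETR_EXTERNAL,cv2.CHAIN_APPROX_NONE)[0]
    if not cs: return None
    k=max(cs,key=cv2.contourArea); (cx,cy),(w,l),a=cv2.minAreaRect(k)
    b=cv2.boxPoints(((cx,cy),(w,l),a)); e=b[1]-b[0]; f=b[2]-b[1]
    L=e if np.hypot(*e)>np.hypot(*f) else f
    ang=np.degrees(np.arctan2(-L[0],-L[1]))%180   # world angle of the long side
    return np.array([x+h-cy*s,y+h-cx*s,max(w,l)*s,min(w,l)*s]),round(ang,1)
def masks(r):
    hsv=cv2.cvtColor(r,cv2.COLOR_RGB2HSV); H,S,V=hsv[...,0],hsv[...,1],hsv[...,2]
    return ((H<26)|(H>170))&(S>90)&(V>50), ~((H>45)&(H<95)&(S>90))
E
python3 - <<'E'
from meas import *
for cam in ['scene','side']:
    im,d,c=shot(cam)
    tiles=[]
    for D,k in((P,0),(T,1)):
        for n,(x,y) in D.items():
            r=rect(im,c,x,y,.013,h=.06+.02*k); m=masks(r)[k]; print(cam,n,*fit(m,x,y,h=.06+.02*k))
            tiles.append(cv2.resize(r,(180,180)))
    cv2.imwrite(f'pics/t_{cam}.png',np.vstack([np.hstack(tiles[:4]),np.hstack(tiles[4:])])[:,:,::-1])
E
cd pics; python3 -c "
import cv2,numpy as np;cv2.imwrite('tt.png',cv2.resize(np.hstack([cv2.imread('t_scene.png'),cv2.imread('t_side.png')]),(800,200)))
a=cv2.imread('t_scene.png');b=cv2.imread('t_side.png');cv2.imwrite('tt.png',cv2.resize(np.vstack([a,b]),(600,600)))"
```

```text
scene large [ 0.4477 -0.2659  0.0489  0.0474] 48.6
scene small [0.6305 0.0838 0.03   0.0295] 0.0
scene square [0.6135 0.2421 0.0437 0.0433] 15.2
scene oblong [0.4392 0.088  0.0613 0.0303] 100.2
scene tlarge [0.4533 0.2477 0.1063 0.1007] 10.0
scene tsmall [ 0.6073 -0.0799  0.103   0.1025] 8.5
scene tsquare [ 0.6193 -0.2678  0.1088  0.1014] 73.7
scene toblong [ 0.4374 -0.0772  0.1055  0.1049] 82.6
side large [ 0.4496 -0.2656  0.0509  0.0476] 60.3
side small [0.6319 0.0842 0.0341 0.03  ] 54.5
side square [0.6149 0.2422 0.0478 0.0463] 105.3
side oblong [0.4408 0.0881 0.0632 0.0309] 99.7
side tlarge [0.4543 0.2461 0.1122 0.105 ] 99.6
side tsmall [ 0.6079 -0.0809  0.1067  0.1058] 98.2
side tsquare [ 0.6204 -0.2696  0.106   0.1024] 73.8
side toblong [ 0.4388 -0.0784  0.1079  0.1016] 82.7
```

View pics/tt.png

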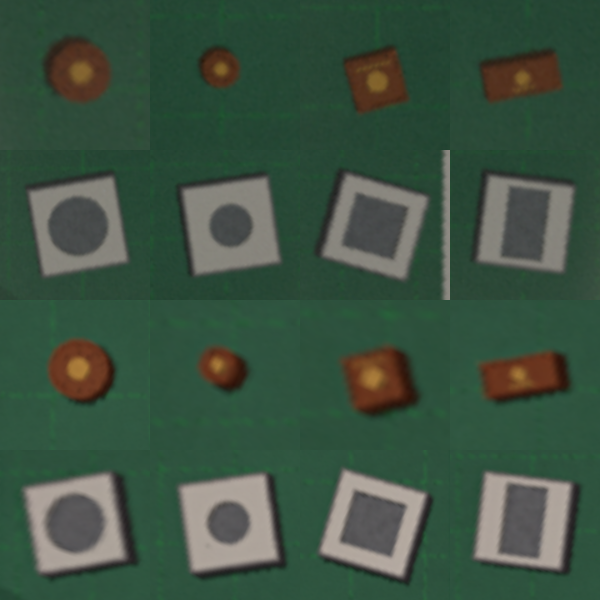

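The crop shows a brown-bronze disc with a gold centre, so the large round is confirmed. All four pieces and all four trays are clear. Now I'll fit the cut-outs and work out the first move.

```bash
cat >> meas.py <<'E'
def go(x,y,z,psi):
    "turn about tool z (rad), then shift in the turned tool axes"
    o=env.observe(); R=np.array(o['tool_rot']); p=np.array(o['position'])
    cur=np.degrees(np.arctan2(R[1,1],R[0,1])); t=cur-psi; t=(t+180)%360-180
    a=np.radians(psi); d=np.array([x,y,z])-p
    Y=np.array([np.cos(a),np.sin(a)]); X=np.array([-np.sin(a),np.cos(a)])  # x = y x z, z down
    print('t',round(o['time_s'],2),'pos',p,'psi',round(cur,1),'w',round(o['grip_width'],4),'turn',round(np.radians(t),4),'shift',np.round([d[:2]@X,d[:2]@Y,-d[2]],4),'tilt',R[:2,2])
E
python3 - <<'E'
from meas import *
for cam in ['scene','side']:
    im,d,c=shot(cam)
    for n,(x,y) in T.items():
        r=rect(im,c,x,y,.013,h=.042); g=cv2.cvtColor(r,cv2.COLOR_RGB2GRAY)
        th=cv2.threshold(g,0,255,cv2.THRESH_BINARY_INV+cv2.THRESH_OTSU)[1]
        lab=cv2.connectedComponents(th)[1]; m=lab==lab[84,84]
        print(cam,n,*fit(m,x,y,h=.042))
go(.4485,-.266,.1,90)
E
```

```text
scene tlarge [0.452  0.2467 0.0635 0.063 ] 90.0
scene tsmall [ 0.6068 -0.0812  0.0455  0.0455] 0.0
scene tsquare [ 0.6187 -0.2699  0.0593  0.0587] 164.3
scene toblong [ 0.4364 -0.0785  0.0766  0.0451] 173.1
side tlarge [0.4551 0.2505 0.0633 0.0628] 63.4
side tsmall [ 0.61   -0.0787  0.0458  0.0454] 153.4
side tsquare [ 0.622  -0.2677  0.0588  0.0587] 73.8
side toblong [ 0.4397 -0.0758  0.0766  0.0447] 172.7
t 1.3 pos [0.2381 0.4958 0.2313] psi 64.3 w 0.0851 turn -0.4478 shift [-0.2104 -0.7618  0.1313] tilt [-0. -0.]
```

```bash
python3 -c "
from meas import *
go(.614,.242,.06,105.2)"
```

```text
t 1.3 pos [0.2381 0.4958 0.2313] psi 64.3 w 0.0851 turn -0.7131 shift [-0.2962 -0.3434  0.1713] tilt [-0. -0.]
```

>>> {"api": "move_arm", "payload": {"plan": "0 0 0 0 0 -0.143 0.085;0 0 0 0 0 -0.143 0.085;0 0 0 0 0 -0.143 0.085;0 0 0 0 0 -0.143 0.085;0 0 0 0 0 -0.143 0.085;-0.037 -0.043 0 0 0 0 0.085;-0.037 -0.043 0 0 0 0 0.085;-0.037 -0.043 0 0 0 0 0.085;-0.037 -0.043 0 0 0 0 0.085;-0.037 -0.043 0 0 0 0 0.085;-0.037 -0.043 0 0 0 0 0.085;-0.037 -0.043 0 0 0 0 0.085", "grip_force": 60}}

```text
time_s: 2.8
position: [0.5688, 0.2726, 0.2314]
tool_rot: [[-0.965, -0.264, 0.0], [-0.264, 0.965, 0.0], [-0.0, 0.0, -1.0]]
ft_force: [0.1, -0.3, 0.2]
grip_width: 0.0855
gripper_force: 0.0
```

```bash
python3 -c "
from meas import *
go(.614,.242,.0068,105.2)"
```

```text
t 2.8 pos [0.5688 0.2726 0.2314] psi 105.3 w 0.0855 turn 0.0018 shift [-0.0356 -0.0413  0.2246] tilt [0.0001 0.0001]
```

>>> {"api": "move_arm", "payload": {"plan": "-0.0356 -0.0413 0 0 0 0 0.085;0 0 0.05 0 0 0 0.085;0 0 0.05 0 0 0 0.085;0 0 0.05 0 0 0 0.085;0 0 0.04 0 0 0 0.085;0 0 0.02 0 0 0 0.085;0 0 0.0146 0 0 0 0.085;0 0 0 0 0 0 0.06;0 0 0 0 0 0 0.03;0 0 0 0 0 0 0.03;0 0 0 0 0 0 0.03;0 0 0 0 0 0 0.03"}}

```text
time_s: 4.3
position: [0.6135, 0.2436, 0.0084]
tool_rot: [[-0.964, -0.264, 0.003], [-0.264, 0.965, 0.001], [-0.003, -0.0, -1.0]]
ft_force: [-0.5, 0.3, 5.2]
grip_width: 0.0392
gripper_force: 59.8
```

```bash
python3 -c "
from meas import *
shot('wrist','w1.png')
go(.6203,-.2688,.08,73.8)"
```

```text
t 4.35 pos [0.6134 0.2436 0.0084] psi 105.3 w 0.0391 turn 0.55 shift [-0.1495 -0.4901 -0.0716] tilt [0.0029 0.0006]
```

View pics/w1.png

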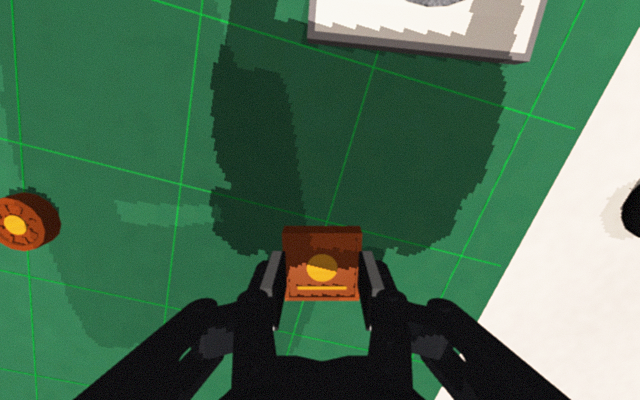

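w1 shows the square plaquette held between the pads at about (322,265). Lifting and turning it toward its tray.

>>> {"api": "move_arm", "payload": {"plan": "0 0 -0.01 0 0 0 0.03;0 0 -0.03 0 0 0 0.03;0 0 -0.033 0 0 0 0.03;0 0 0 0 0 0.138 0.03;0 0 0 0 0 0.138 0.03;0 0 0 0 0 0.137 0.03;0 0 0 0 0 0.137 0.03;-0.03 -0.045 0 0 0 0 0.03;-0.03 -0.045 0 0 0 0 0.03;-0.03 -0.045 0 0 0 0 0.03;-0.03 -0.045 0 0 0 0 0.03;-0.03 -0.045 0 0 0 0 0.03"}}

```text
time_s: 5.85
position: [0.6942, -0.0163, 0.0804]
tool_rot: [[-0.96, 0.279, 0.0], [0.279, 0.96, -0.0], [-0.0, 0.0, -1.0]]
ft_force: [-0.4, -0.0, -1.3]
grip_width: 0.0388
gripper_force: 60.6
```

```bash
python3 -c "
from meas import *
im,d,c=shot('wrist','w2.png')
go(.6203,-.2688,.08,73.8)
im,d,c=shot('side')
R=np.array(c['R']);t=np.array(c['t']);p=R@env.observe()['position']+t;u=int(p[0]/p[2]*c['fx']+c['cx']);v=int(p[1]/p[2]*c['fy']+c['cy']);print(u,v)
cr=cv2.resize(im[v-40:v+30,u-40:u+40],None,fx=7,fy=7,interpolation=2);cv2.imwrite('pics/s2.png',cr[:,:,::-1])"
```

```text
t 5.9 pos [ 0.6959 -0.0234  0.0802] psi 73.5 w 0.0391 turn -0.0054 shift [ 0.0041 -0.2568  0.0002] tilt [ 0.0021 -0.0029]
384 176
```

View pics/s2.png

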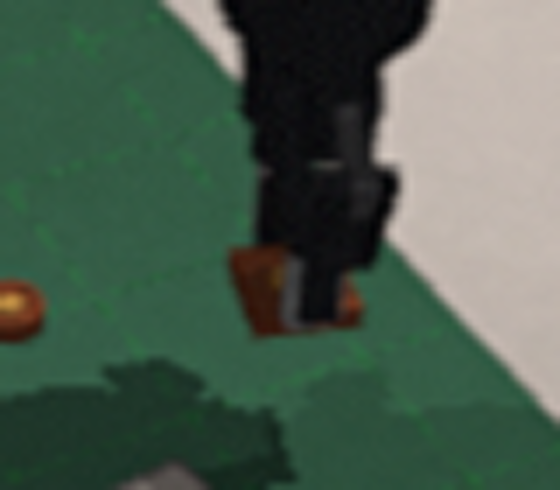

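View pics/w2.png

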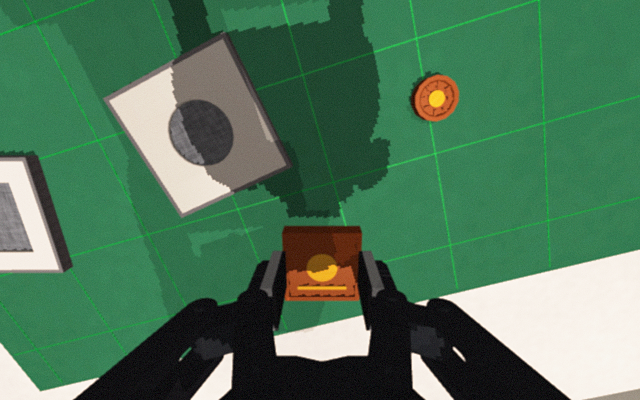

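w2 shows the square unchanged in the fingers at (322,263), so it hasn't slipped. Moving over its tray and down to about 1.6 mm above the floor.

>>> {"api": "move_arm", "payload": {"plan": "0.001 -0.043 0 0 0 0 0.03;0.001 -0.043 0 0 0 0 0.03;0.001 -0.043 0 0 0 0 0.03;0.001 -0.043 0 0 0 0 0.03;0 -0.043 0 0 0 0 0.03;0 -0.0415 0 0 0 0 0.03;0 0 0 0 0 0 0.03;0 0 0.03 0 0 0 0.03;0 0 0.02 0 0 0 0.03;0 0 0.01 0 0 0 0.03;0 0 0.003 0 0 0 0.03;0 0 0.001 0 0 0 0.03"}}

```text
time_s: 7.45
position: [0.6191, -0.2588, 0.0181]
tool_rot: [[-0.961, 0.278, 0.001], [0.278, 0.961, -0.0], [-0.001, 0.0, -1.0]]
ft_force: [-6.0, 4.2, 13.9]
grip_width: 0.039
gripper_force: 62.8
```

```bash
python3 -c "
from meas import *
im,d,c=shot('wrist','w3.png')
go(.6203,-.2688,.0145,73.8)
print(env.observe()['ft_force'])"
```

```text
t 7.5 pos [ 0.6191 -0.2588  0.0182] psi 73.8 w 0.0387 turn 0.0008 shift [-0.0039 -0.0093  0.0037] tilt [ 0.0017 -0.0002]
[-3.1181  3.9895  9.8999]
```

View pics/w3.png

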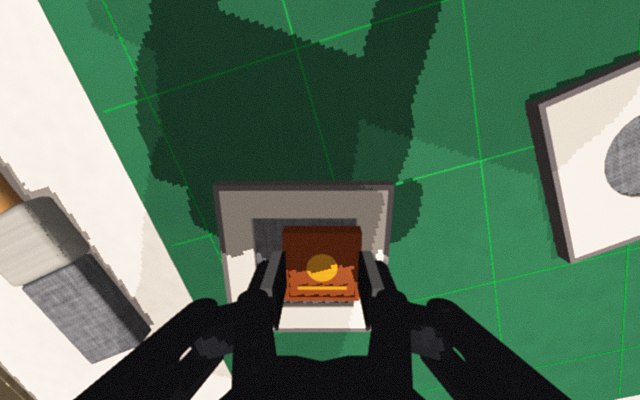

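w3: the hand is about 9 mm short, with piece or finger on the rim and the cut-out edge visible at (255,220). I'll raise, correct, and measure piece against cut-out with the wrist camera.

>>> {"api": "move_arm", "payload": {"plan": "0 0 -0.012 0 0 0 0.03;-0.004 -0.0093 0 0 0 0 0.03;0 0 0 0 0 0 0.03;0 0 0 0 0 0 0.03"}}

```text
time_s: 8.0
position: [0.6195, -0.2698, 0.0272]
tool_rot: [[-0.96, 0.279, -0.001], [0.279, 0.96, 0.001], [0.001, 0.0, -1.0]]
ft_force: [-0.8, 0.5, -0.6]
grip_width: 0.0389
gripper_force: 60.8
```

```bash
cat >> meas.py <<'E'
def held(x,y):
    "piece held / cut-out below, in world, from the wrist camera (top of piece at TCP z + 4.6 mm)"
    im,d,c=shot('wrist'); o=env.observe(); px,py,pz=o['position']
    r=rect(im,c,px,py,pz+.0046,h=.06); print('piece',fit(masks(r)[0],px,py,h=.06))
    r=rect(im,c,x,y,.013,h=.06); cv2.imwrite('pics/held.png',cv2.resize(np.hstack([rect(im,c,px,py,pz+.0046,h=.06),r]),(800,400))[:,:,::-1])
E
python3 -c "
from meas import *
go(.6203,-.2688,.0145,73.8);held(.6203,-.2688)
print(env.observe()['ft_force'])"
```

```text
t 8.0 pos [ 0.6195 -0.2698  0.0272] psi 73.8 w 0.0389 turn -0.0004 shift [-0.0004  0.0012  0.0127] tilt [-0.0007  0.0005]
piece (array([ 0.6161, -0.2687,  0.0457,  0.0426]), np.float32(164.1))
[ 0.1044  0.3468 -1.0134]
```

View pics/held.png

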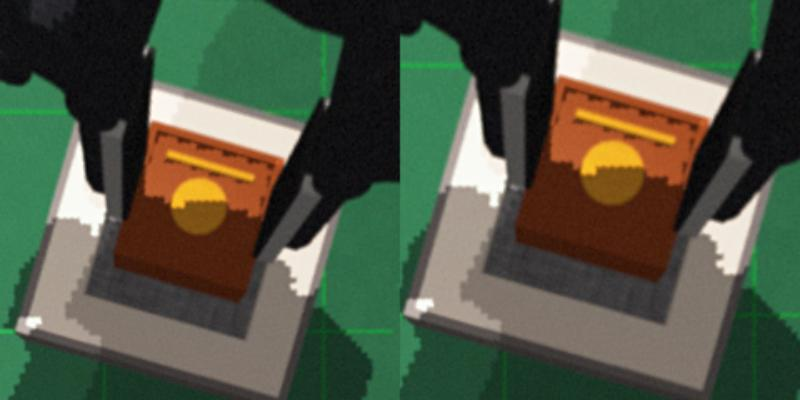

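held.png: the square lies within the cut-out outline, about 1 mm off in both frames. Lowering it.

>>> {"api": "move_arm", "payload": {"plan": "0 0 0.006 0 0 0 0.03;0 0 0.004 0 0 0 0.03;0 0 0.0015 0 0 0 0.03;0 0 0 0 0 0 0.03"}}

```text
time_s: 8.55
position: [0.6197, -0.2697, 0.016]
tool_rot: [[-0.96, 0.279, -0.0], [0.279, 0.96, 0.0], [0.0, 0.0, -1.0]]
ft_force: [-0.7, -0.1, -1.6]
grip_width: 0.0389
gripper_force: 60.8
```

>>> {"api": "move_arm", "payload": {"plan": "0 0 0.001 0 0 0 0.03;0 0 0 0 0 0 0.03;0 0 0 0 0 0 0.042;0 0 0 0 0 0 0.05;0 0 0 0 0 0 0.06;0 0 -0.005 0 0 0 0.085;0 0 -0.015 0 0 0 0.085;0 0 -0.04 0 0 0 0.085;0 0 -0.04 0 0 0 0.085"}}

```text
time_s: 9.68
position: [0.6198, -0.2698, 0.1175]
tool_rot: [[-0.96, 0.279, 0.001], [0.279, 0.96, -0.0], [-0.001, -0.0, -1.0]]
ft_force: [0.2, -0.4, -0.4]
grip_width: 0.0848
gripper_force: 0.0
```

```bash
python3 -c "
from meas import *
go(.4485,-.266,.0062,90)
im,d,c=shot('scene')
r=rect(im,c,.6203,-.2688,.019,h=.06); print(fit(masks(r)[0],.6203,-.2688,h=.06))
im,d,c=shot('wrist')
r=rect(im,c,.6203,-.2688,.019,h=.06); print(fit(masks(r)[0],.6203,-.2688,h=.06))
cv2.imwrite('pics/sq.png',cv2.resize(r,(400,400))[:,:,::-1])"
```

```text
t 9.68 pos [ 0.6198 -0.2698  0.1175] psi 73.8 w 0.0848 turn -0.2828 shift [0.1713 0.0038 0.1113] tilt [ 0.0007 -0.0004]
(array([ 0.619 , -0.2691,  0.0453,  0.0432]), np.float32(73.3))
(array([ 0.6181, -0.2691,  0.0434,  0.0427]), np.float32(164.1))
```

View pics/sq.png

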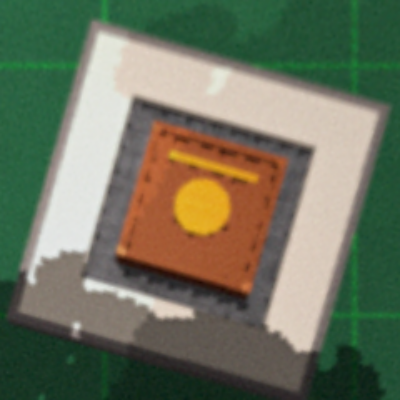

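The square lies well inside its cut-out (piece centre (200,207) in the crop). Next is the large round.

```bash
python3 -c "
from meas import *
go(.4485,-.266,.0065,73.8)"
```

```text
t 9.78 pos [ 0.6216 -0.2709  0.1216] psi 73.8 w 0.0849 turn 0.0001 shift [ 0.1676 -0.0436  0.1151] tilt [ 0.0086 -0.0057]
```

>>> {"api": "move_arm", "payload": {"plan": "0.042 -0.011 0 0 0 0 0.085;0.042 -0.011 0 0 0 0 0.085;0.042 -0.011 0 0 0 0 0.085;0.041 -0.011 0 0 0 0 0.085;0 0 0.04 0 0 0 0.085;0 0 0.03 0 0 0 0.085;0 0 0.02 0 0 0 0.085;0 0 0 0 0 0 0.085"}}

```text
time_s: 10.78
position: [0.4466, -0.265, 0.0246]
tool_rot: [[-0.96, 0.279, -0.002], [0.279, 0.96, 0.002], [0.002, 0.001, -1.0]]
ft_force: [0.7, 0.2, 0.1]
grip_width: 0.0857
gripper_force: 0.0
```

```bash
python3 -c "
from meas import *
go(.4485,-.266,.0065,73.8)"
```

```text
t 10.78 pos [ 0.4466 -0.265   0.0246] psi 73.8 w 0.0857 turn -0.0001 shift [-0.0021 -0.0004  0.0181] tilt [-0.0017  0.0016]
```

>>> {"api": "move_arm", "payload": {"plan": "-0.002 0 0.01 0 0 0 0.085;0 0 0.008 0 0 0 0.085;0 0 0 0 0 0 0.065;0 0 0 0 0 0 0.035;0 0 0 0 0 0 0.035;0 0 0 0 0 0 0.035;0 0 0 0 0 0 0.035"}}

```text
time_s: 11.65
position: [0.4492, -0.2662, 0.0083]
tool_rot: [[-0.96, 0.279, 0.001], [0.279, 0.96, -0.001], [-0.001, -0.001, -1.0]]
ft_force: [-2.3, 1.8, 7.4]
grip_width: 0.0437
gripper_force: 59.7
```

```bash
python3 -c "
from meas import *
go(.4535,.2486,.09,73.8)"
```

```text
t 11.65 pos [ 0.4492 -0.2662  0.0083] psi 73.8 w 0.0437 turn 0.0001 shift [ 0.1394  0.4955 -0.0817] tilt [ 0.0008 -0.001 ]
```

>>> {"api": "move_arm", "payload": {"plan": "0 0 -0.01 0 0 0 0.035;0 0 -0.033 0 0 0 0.035;0 0 -0.04 0 0 0 0.035;0.0126 0.045 0 0 0 0 0.035;0.0126 0.045 0 0 0 0 0.035;0.0126 0.045 0 0 0 0 0.035;0.0126 0.045 0 0 0 0 0.035;0.0126 0.045 0 0 0 0 0.035;0.0126 0.045 0 0 0 0 0.035;0.0126 0.045 0 0 0 0 0.035;0.0126 0.045 0 0 0 0 0.035;0.0126 0.045 0 0 0 0 0.035"}}

```text
time_s: 13.15
position: [0.4531, 0.1561, 0.0908]
tool_rot: [[-0.96, 0.279, 0.001], [0.279, 0.96, 0.0], [-0.001, 0.0, -1.0]]
ft_force: [-0.0, -0.4, -1.8]
grip_width: 0.0437
gripper_force: 61.3
```

>>> {"api": "move_arm", "payload": {"plan": "0.0126 0.045 0 0 0 0 0.035;0.0126 0.045 0 0 0 0 0.035;0 0 0.03 0 0 0 0.035;0 0 0.02 0 0 0 0.035;0 0 0 0 0 0 0.035;0 0 0 0 0 0 0.035"}}

```text
time_s: 13.9
position: [0.4545, 0.2481, 0.0412]
tool_rot: [[-0.96, 0.279, 0.001], [0.279, 0.96, 0.0], [-0.001, 0.001, -1.0]]
ft_force: [-0.4, -0.2, -2.0]
grip_width: 0.0436
gripper_force: 61.4
```

```bash
python3 -c "
from meas import *
go(.4535,.2486,.0145,73.8);held(.4535,.2486)"
```

```text
t 13.9 pos [0.4545 0.2481 0.0412] psi 73.8 w 0.0436 turn -0.0003 shift [0.0011 0.0002 0.0267] tilt [0.0013 0.0004]
piece (array([0.4506, 0.2492, 0.0511, 0.0438]), np.float32(164.5))
```

View pics/held.png

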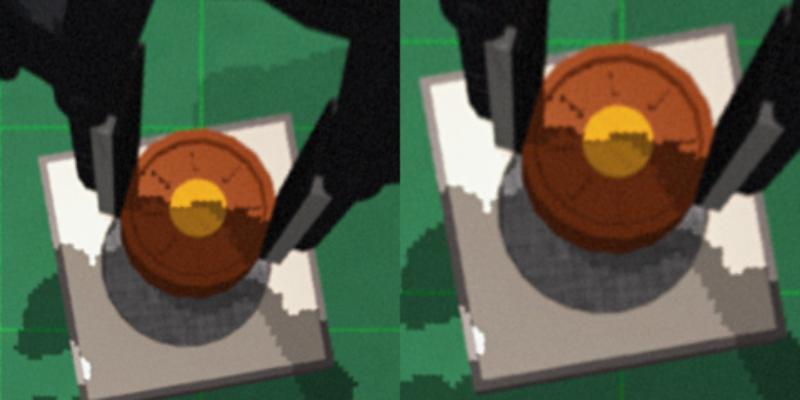

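The large round is centred over its cut-out in held.png (left gold centre (197,207)), so I'll lower and release it.

>>> {"api": "move_arm", "payload": {"plan": "0 0 0.015 0 0 0 0.035;0 0 0.007 0 0 0 0.035;0 0 0.003 0 0 0 0.035;0 0 0.001 0 0 0 0.035;0 0 0 0 0 0 0.035"}}

```text
time_s: 14.58
position: [0.4541, 0.248, 0.0144]
tool_rot: [[-0.96, 0.279, 0.0], [0.279, 0.96, 0.0], [-0.0, 0.0, -1.0]]
ft_force: [-0.9, -0.5, 0.5]
grip_width: 0.0439
gripper_force: 61.7
```

>>> {"api": "move_arm", "payload": {"plan": "0 0 0 0 0 0 0.047;0 0 0 0 0 0 0.055;0 0 0 0 0 0 0.065;0 0 -0.005 0 0 0 0.085;0 0 -0.015 0 0 0 0.085;0 0 -0.04 0 0 0 0.085;0 0 -0.04 0 0 0 0.085;0 0 0 0 0 0 0.085"}}

```text
time_s: 15.58
position: [0.4554, 0.2485, 0.1178]
tool_rot: [[-0.96, 0.279, 0.007], [0.279, 0.96, 0.002], [-0.006, 0.004, -1.0]]
ft_force: [0.5, 0.1, 0.2]
grip_width: 0.085
gripper_force: 0.0
```

```bash
python3 -c "
from meas import *
for cam in ['scene','wrist']:
    im,d,c=shot(cam)
    r=rect(im,c,.4535,.2486,.019,h=.06); print(fit(masks(r)[0],.4535,.2486,h=.06))
print(np.percentile(d[d>0],1))
go(.440,.088,.03,10)"
```

```text
(array([0.454 , 0.2483, 0.05  , 0.0475]), np.float32(0.0))
(array([0.4523, 0.2488, 0.0485, 0.0475]), np.float32(0.0))
0.07348459
t 15.68 pos [0.4539 0.248  0.1147] psi 73.8 w 0.0851 turn 1.1135 shift [-0.1551 -0.0415  0.0847] tilt [0.0008 0.0002]
```

>>> {"api": "move_arm", "payload": {"plan": "0 0 0 0 0 0.1856 0.085;0 0 0 0 0 0.1856 0.085;0 0 0 0 0 0.1856 0.085;0 0 0 0 0 0.1856 0.085;0 0 0 0 0 0.1856 0.085;0 0 0 0 0 0.1856 0.085;-0.0388 -0.0104 0 0 0 0 0.085;-0.0388 -0.0104 0 0 0 0 0.085;-0.0388 -0.0104 0 0 0 0 0.085;-0.0388 -0.0104 0 0 0 0 0.085;0 0 0.04 0 0 0 0.085;0 0 0.04 0 0 0 0.085"}}

```text
time_s: 17.18
position: [0.4396, 0.0874, 0.0328]
tool_rot: [[-0.172, 0.985, -0.001], [0.985, 0.172, 0.0], [0.0, -0.001, -1.0]]
ft_force: [0.8, 0.0, -0.3]
grip_width: 0.0848
gripper_force: 0.0
```

```bash
python3 -c "
from meas import *
im,d,c=shot('wrist','w5.png')
r=rect(im,c,.44,.088,.013,h=.06); print(fit(masks(r)[0],.44,.088,h=.06))
go(.440,.088,.0075,10)"
```

```text
(array([0.4383, 0.0899, 0.0627, 0.0282]), np.float32(100.5))
t 17.23 pos [0.4371 0.0877 0.0288] psi 9.9 w 0.0848 turn -0.0013 shift [-0.0002  0.0029  0.0213] tilt [-0.0085  0.0006]
```

>>> {"api": "move_arm", "payload": {"plan": "0.001 0.001 0.012 0 0 0 0.085;0 0 0 0 0 0 0.06;0 0 0 0 0 0 0.06"}}

```text
time_s: 17.6
position: [0.4413, 0.0892, 0.0231]
tool_rot: [[-0.174, 0.985, 0.002], [0.985, 0.174, -0.0], [-0.0, 0.002, -1.0]]
ft_force: [-0.9, -0.1, -0.3]
grip_width: 0.06
gripper_force: 0.0
```

```bash
python3 -c "
from meas import *
go(.4395,.0885,.008,10)"
```

```text
t 17.6 pos [0.4413 0.0892 0.0231] psi 10.0 w 0.06 turn 0.0002 shift [-0.0004 -0.0019  0.0151] tilt [ 0.0017 -0.0001]
```

>>> {"api": "move_arm", "payload": {"plan": "0 -0.0015 0.01 0 0 0 0.06;0 0 0.005 0 0 0 0.06;0 0 0 0 0 0 0.05;0 0 0 0 0 0 0.02;0 0 0 0 0 0 0.02;0 0 0 0 0 0 0.02;0 0 0 0 0 0 0.02"}}

```text
time_s: 18.48
position: [0.4394, 0.0888, 0.0076]
tool_rot: [[-0.174, 0.985, 0.001], [0.985, 0.174, -0.0], [-0.0, 0.001, -1.0]]
ft_force: [-1.8, -0.1, 6.2]
grip_width: 0.0258
gripper_force: 58.9
```

```bash
python3 -c "
from meas import *
go(.437,-.0775,.06,82.8)"
```

```text
t 18.48 pos [0.4394 0.0888 0.0076] psi 10.0 w 0.0258 turn -1.2706 shift [-0.0184 -0.1653 -0.0524] tilt [ 0.0005 -0.0001]
```

>>> {"api": "move_arm", "payload": {"plan": "0 0 -0.02 0 0 0 0.02;0 0 -0.033 0 0 0 0.02;0 0 0 0 0 -0.1815 0.02;0 0 0 0 0 -0.1815 0.02;0 0 0 0 0 -0.1815 0.02;0 0 0 0 0 -0.1815 0.02;0 0 0 0 0 -0.1815 0.02;0 0 0 0 0 -0.1815 0.02;0 0 0 0 0 -0.1815 0.02;-0.0046 -0.041 0 0 0 0 0.02;-0.0046 -0.041 0 0 0 0 0.02;-0.0046 -0.041 0 0 0 0 0.02"}}

```text
time_s: 19.98
position: [0.4374, -0.0361, 0.0602]
tool_rot: [[-0.992, 0.125, -0.0], [0.125, 0.992, 0.0], [0.0, 0.0, -1.0]]
ft_force: [0.8, -0.7, -2.6]
grip_width: 0.026
gripper_force: 59.7
```

>>> {"api": "move_arm", "payload": {"plan": "-0.0046 -0.041 0 0 0 0 0.02;0 0 0.02 0 0 0 0.02;0 0 0 0 0 0 0.02;0 0 0 0 0 0 0.02"}}

```text
time_s: 20.48
position: [0.4371, -0.0758, 0.0406]
tool_rot: [[-0.992, 0.125, 0.0], [0.125, 0.992, -0.0], [-0.0, 0.0, -1.0]]
ft_force: [0.0, -1.1, -2.4]
grip_width: 0.0257
gripper_force: 59.8
```

```bash
python3 -c "
from meas import *
go(.437,-.0775,.0145,82.8);held(.437,-.0775)"
```

```text
t 20.48 pos [ 0.4371 -0.0758  0.0406] psi 82.8 w 0.0257 turn 0.0005 shift [-0.0001 -0.0017  0.0261] tilt [ 0.0001 -0.    ]
piece (array([ 0.4354, -0.0755,  0.0636,  0.0292]), np.float32(173.4))
```

View pics/held.png

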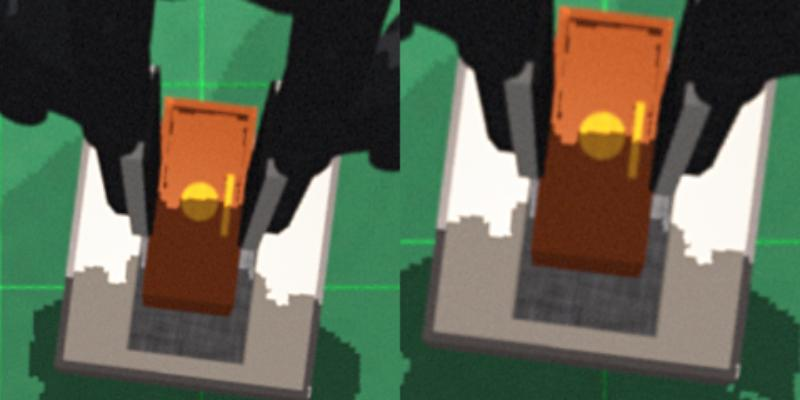

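held.png: the oblong is aligned with its cut-out, about 2 mm off in y. I'll correct that and lower.

>>> {"api": "move_arm", "payload": {"plan": "0 -0.0017 0.015 0 0 0 0.02;0 0 0.007 0 0 0 0.02;0 0 0.003 0 0 0 0.02;0 0 0.001 0 0 0 0.02;0 0 0 0 0 0 0.02;0 0 0 0 0 0 0.02"}}

```text
time_s: 21.28
position: [0.4369, -0.0779, 0.0144]
tool_rot: [[-0.992, 0.126, 0.0], [0.126, 0.992, -0.0], [-0.0, -0.0, -1.0]]
ft_force: [-0.2, 0.3, -1.0]
grip_width: 0.0257
gripper_force: 59.8
```

>>> {"api": "move_arm", "payload": {"plan": "0 0 0 0 0 0 0.03;0 0 0 0 0 0 0.04;0 0 0 0 0 0 0.05;0 0 -0.005 0 0 0 0.07;0 0 -0.015 0 0 0 0.085;0 0 -0.04 0 0 0 0.085;0 0 -0.04 0 0 0 0.085;0 0 0 0 0 0 0.085"}}

```text
time_s: 22.28
position: [0.438, -0.0783, 0.1168]
tool_rot: [[-0.992, 0.125, 0.005], [0.125, 0.992, -0.003], [-0.006, -0.002, -1.0]]
ft_force: [0.5, -1.0, -0.7]
grip_width: 0.0849
gripper_force: 0.0
```

```bash
python3 -c "
from meas import *
for cam in ['scene','wrist']:
    im,d,c=shot(cam)
    r=rect(im,c,.437,-.0775,.019,h=.06); print(fit(masks(r)[0],.437,-.0775,h=.06))
go(.631,.084,.03,82.8)"
```

```text
(array([ 0.4379, -0.0774,  0.0633,  0.031 ]), np.float32(173.1))
(array([ 0.4359, -0.0774,  0.0622,  0.0285]), np.float32(173.3))
t 22.38 pos [ 0.4366 -0.0777  0.1142] psi 82.8 w 0.0848 turn -0.0002 shift [-0.1726  0.1848  0.0842] tilt [ 0.0001 -0.0001]
```

The oblong is in place. The small round is next.

>>> {"api": "move_arm", "payload": {"plan": "-0.0345 0.037 0 0 0 0 0.085;-0.0345 0.037 0 0 0 0 0.085;-0.0345 0.037 0 0 0 0 0.085;-0.0345 0.037 0 0 0 0 0.085;-0.0345 0.037 0 0 0 0 0.085;0 0 0.04 0 0 0 0.085;0 0 0.04 0 0 0 0.06;0 0 0 0 0 0 0.06;0 0 0 0 0 0 0.06"}}

```text
time_s: 23.5
position: [0.6316, 0.0839, 0.0351]
tool_rot: [[-0.992, 0.126, 0.001], [0.126, 0.992, -0.0], [-0.001, 0.0, -1.0]]
ft_force: [0.3, -0.0, -0.3]
grip_width: 0.0603
gripper_force: 0.0
```

```bash
python3 -c "
from meas import *
im,d,c=shot('wrist')
r=rect(im,c,.631,.084,.013,h=.06); print(fit(masks(r)[0],.631,.084,h=.06))
go(.631,.084,.008,82.8)"
```

```text
(array([0.6278, 0.0845, 0.0325, 0.029 ]), np.float32(0.0))
t 23.55 pos [0.6319 0.0839 0.0357] psi 82.8 w 0.0601 turn -0.0004 shift [ 0.0009 -0.      0.0277] tilt [ 0.0023 -0.0001]
```

>>> {"api": "move_arm", "payload": {"plan": "0.001 0 0.012 0 0 0 0.06;0 0 0.01 0 0 0 0.06;0 0 0.005 0 0 0 0.06;0 0 0 0 0 0 0.05;0 0 0 0 0 0 0.02;0 0 0 0 0 0 0.02;0 0 0 0 0 0 0.02;0 0 0 0 0 0 0.02"}}

```text
time_s: 24.55
position: [0.6305, 0.0842, 0.0079]
tool_rot: [[-0.992, 0.126, 0.001], [0.126, 0.992, -0.0], [-0.001, 0.0, -1.0]]
ft_force: [-0.4, 0.7, 5.7]
grip_width: 0.026
gripper_force: 58.9
```

```bash
python3 -c "
from meas import *
go(.6075,-.08,.06,82.8)"
```

```text
t 24.55 pos [0.6305 0.0842 0.0079] psi 82.8 w 0.026 turn -0.0002 shift [ 0.0022 -0.1658 -0.0521] tilt [ 0.0012 -0.    ]
```

>>> {"api": "move_arm", "payload": {"plan": "0 0 -0.01 0 0 0 0.02;0 0 -0.02 0 0 0 0.02;0 0 -0.022 0 0 0 0.02;0.0005 -0.0415 0 0 0 0 0.02;0.0005 -0.0415 0 0 0 0 0.02;0.0005 -0.0415 0 0 0 0 0.02;0.0005 -0.0415 0 0 0 0 0.02;0 0 0.02 0 0 0 0.02;0 0 0 0 0 0 0.02;0 0 0 0 0 0 0.02"}}

```text
time_s: 25.8
position: [0.6076, -0.0799, 0.0399]
tool_rot: [[-0.992, 0.125, 0.001], [0.125, 0.992, -0.0], [-0.001, -0.0, -1.0]]
ft_force: [0.5, 0.5, 0.3]
grip_width: 0.0264
gripper_force: 59.1
```

```bash
python3 -c "
from meas import *
go(.6075,-.08,.0145,82.8);held(.6075,-.08)"
```

```text
t 25.8 pos [ 0.6076 -0.0799  0.0399] psi 82.8 w 0.0264 turn 0.0005 shift [ 0.0001 -0.0001  0.0254] tilt [ 0.0006 -0.0002]
piece (array([ 0.6047, -0.0794,  0.0336,  0.0267]), np.float32(173.7))
```

View pics/held.png

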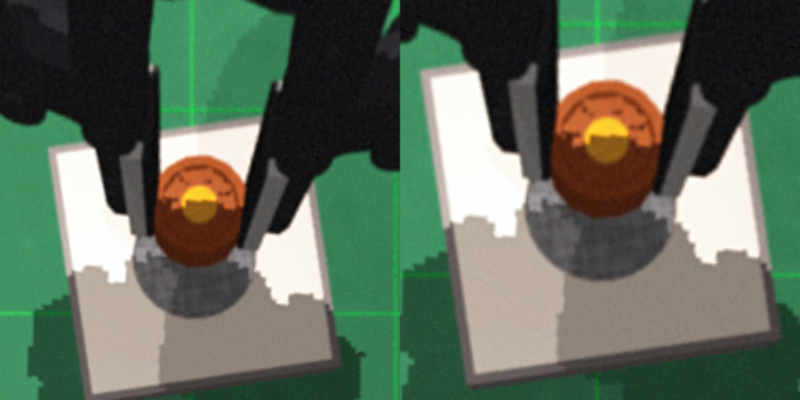

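held.png: the small round is centred over its cut-out (gold centre (199,204)). Lowering and releasing it.

>>> {"api": "move_arm", "payload": {"plan": "0 0 0.014 0 0 0 0.02;0 0 0.007 0 0 0 0.02;0 0 0.003 0 0 0 0.02;0 0 0.001 0 0 0 0.02;0 0 0 0 0 0 0.02;0 0 0 0 0 0 0.02"}}

```text
time_s: 26.6
position: [0.6075, -0.0803, 0.0145]
tool_rot: [[-0.992, 0.126, 0.0], [0.126, 0.992, -0.0], [-0.0, -0.0, -1.0]]
ft_force: [0.1, -0.1, 0.7]
grip_width: 0.026
gripper_force: 59.1
```

>>> {"api": "move_arm", "payload": {"plan": "0 0 0 0 0 0 0.032;0 0 0 0 0 0 0.04;0 0 0 0 0 0 0.05;0 0 -0.005 0 0 0 0.07;0 0 -0.015 0 0 0 0.085;0 0 -0.04 0 0 0 0.085;0 0 -0.04 0 0 0 0.085;0 0 -0.05 0 0 0 0.085;0 0 -0.05 0 0 0 0.085;0 0 0 0 0 0 0.085;0 0 0 0 0 0 0.085"}}

```text
time_s: 27.98
position: [0.6069, -0.0801, 0.2143]
tool_rot: [[-0.992, 0.126, -0.0], [0.126, 0.992, 0.0], [0.0, 0.0, -1.0]]
ft_force: [-0.2, -0.4, -0.9]
grip_width: 0.0847
gripper_force: 0.0
```

```bash
python3 -c "
from meas import *
im,d,c=shot('side'); T={'l':(.4535,.2486),'s':(.6075,-.08),'q':(.6195,-.269),'o':(.437,-.0775)}
for k,(x,y) in T.items():
    r=rect(im,c,x,y,.019,h=.06); print(k,fit(masks(r)[0],x,y,h=.06))
cv2.imwrite('pics/end.png',cv2.resize(im[120:310,220:460],None,fx=3,fy=3)[:,:,::-1])"
```

```text
l (array([0.4546, 0.2466, 0.0512, 0.0483]), np.float32(85.2))
s (array([ 0.6082, -0.081 ,  0.0336,  0.0291]), np.float32(57.5))
q (array([ 0.6201, -0.27  ,  0.0473,  0.0455]), np.float32(74.1))
o (array([ 0.4384, -0.0789,  0.0616,  0.0346]), np.float32(173.7))
```

View pics/end.png

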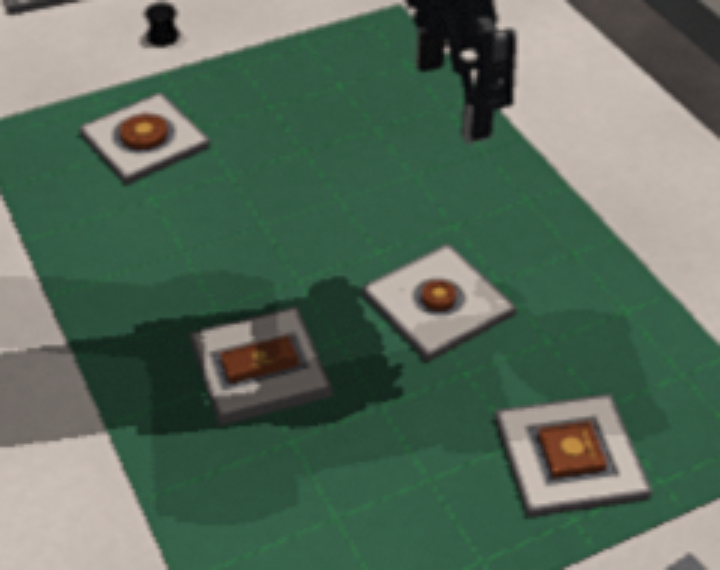

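end.png shows all four pieces centred and flat in their trays, with the hand well clear.

```bash
python3 -c "
from rig import env
print(env.close_job())"
```

```text
the job is handed in; nothing more can be done
None
```

All four bronze pieces lie in their matching cut-outs and the job is handed in at about 28 s; the hand-in returned no verdict, but the final pictures show each piece flat and centred to within about 3 mm.

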